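# Take down and set out the nested measures at a market stall

## Robot

A 6-joint arm with a two-finger parallel gripper is mounted at the origin on the work surface. World frame = base frame: x ahead of the robot, y to its left, z up, the work surface at z = 0. Lengths are in m, angles in rad, forces in N, time in s.
With the tool pointing down it reaches from about 0.35 to 0.85 m from the base axis. Payload 8.1 kg.
Tool frame: the origin (TCP) lies midway between the tips of the shut fingers; the grasp point (between the pads) lies 19 mm behind it; z points along the fingers, y is the direction in which the jaws open and shut (so a half turn about z gives the same grasp; the last joint's range is limited). The gripper opens to 93 mm and grips with 3 to 60 N. Pads are 15 mm wide; open, the fingers measure 128 mm over their backs; the gripper's body (75 mm by 188 mm) begins 65 mm behind the grasp point.
Start: joints at [-1.262, 0.13, 1.488, -0, 1.523, -0.085], TCP at [0.23, -0.554, 0.198] pointing down, gripper open.
Joint ranges: [-2.96, 2.96], [-0.89, 2.26], [0.02, 2.5], [-1.34, 4.48], [0, 2.73], [-2.66, 2.66]. Speed limits (rad/s): [2.39, 2.39, 2.79, 3.14, 3.14, 3.14].

## Interface

Orientations are given as a rotation vector (axis times angle).
In Python, from plant import robot gives the robot as it stands. The module is installed in compiled form; this text tells all that it offers.
- The arm moves only by the shell command python3 -m pendant 'ROWS' [FORCE]. ROWS is JSON, a list of rows, each an object with "translation": the shift along the tool's x, y, z in mm, a list of three; "twist": the turn, a rotation vector about the tool's x, y, z in rad, a list of three; "grip": the opening, from -1 (shut) to 1 (fully open). A call has exactly 10 rows; each row shifts and turns the pose as measured when the row begins, along the tool's axes as they then stand; what a row does not reach is not made up. A row lasts 1/10 s, in which the tool goes at most 50 mm and 8.59 degrees, less where a joint would pass 70% of its speed; a pose out of reach is approached as far as the arm can. A call is refused whole if a number of a shift passes 50 or a number of a turn 0.15, either way. A call with a gripper value outside its range is refused whole. The fingers move at their own pace and stop on an object; FORCE is the grip in N (left out, the last holds). Time passes only in rows, so rows that do not move let the fingers close, or fill a call up. It gives the time, the measured TCP pose, the force and the opening at its end, in the units of the state.
- robot.read_state(): the state, without advancing time (a new reading comes with each control period).
- robot.read_camera(name): name is "scene" or "side" or "wrist"; returns (picture, depth): 480x640x3 uint8, red, green, blue; 480x640 float32, m along the optical axis (not along the pixel's ray), 0 where there is no reading.
- robot.camera_info(name): a dict with "vertical_fov" (degrees; the focal length in pixels is half the picture's height over the tangent of half this angle, whatever the lens; pixels are square), "cx", "cy" (the principal point, pixels), "D" ([k1, k2, p1, p2, k3] as OpenCV has them; the pictures are not rectified), "cam_to_world" (4x4, takes a point from camera to world coordinates). Camera axes: x right, y up, looking along -z (the intrinsics and any distortion apply to the point x, -y, -z); pixel columns grow to the right and rows downward; lengths in m; the calibration is good to about 2 mm. A picture is of the moment at which its call begins: read the wrist's pose just before it. camera_info takes no time and is no camera call; for the wrist camera it gives the pose at the moment of the call.
- robot.close_job(): hands the job in, once; it reports no verdict.
The state is a dict: "t": time; "q": joint angles; "dq": joint speeds; "joint_torque": joint torques, N m; "tool_pos": TCP position; "orientation": TCP orientation; "force": force on the tool from outside, world axes, zero at the start; "wrist_torque": the same for the moment, N m; "opening": finger opening in m.
Only numpy, scipy, OpenCV 4.12 (cv2) and the standard library are available. Lean on these libraries where they do the work, as an engineer would, in place of code of your own. Each camera call takes 0.05 s, during which the arm holds its last target. There are 200 camera calls.

## Task

Set out the measures for the day: lift the deep steel dipper off its peg with the small aluminium measure still nested inside it, and stand it upright in the larger of the two empty cardboard trays. Then take the small measure out of the dipper and stand it upright in the smaller empty tray. Keep the dipper level and set both down gently, and leave the shallow dipper hanging and everything else where it is.

Things in the scene. Friction and masses are not known exactly. Their poses are not given: they have to be found in the camera images.
- rack: Fixed open rack of white planks, 340 mm wide, 233 mm tall. Origin on the table under the front face of its top board; -x points out of it, about towards the robot. Two 8 mm pegs stick 34 mm out along -x at y = -75 and +75 mm, their tops 225 mm above the table; each ends in a lip rising 12 mm above the peg. The deep dipper hangs on one, the shallow one on the other (either way round).
- dipper_grip (a point): Centre of the deep dipper's wooden grip, at the top of its handle: a block 20 mm wide (y), 12 mm thick (x), 42 mm tall (z). Axes are the dipper's: z up along the handle, +x from the cup towards the handle (towards the rack while hanging). The cup's axis lies 43.5 mm from this point along -x, the cup's underside 232 mm below it.
- dipper_eye (a point): Middle of the upper edge of the eye in the dipper's strap handle, 37 mm below the grip's centre. The eye is 20 mm wide and 45 mm tall; the peg passes through it and this edge rests on the peg, behind the lip. To free it, lift 13 to 35 mm (about 22 is best) so that it clears the lip, then draw it out along the rack's -x by 30 mm or more.
- dipper_cup (a point): Centre of the deep dipper's round steel cup (80 mm across, 62 mm tall, wall and floor 4 mm), on its axis, 31 mm above its underside; same axes as the grip. The dipper weighs about 0.2 kg; its strap handle (30 mm wide, 5 mm thick) rises from the cup's +x side. Hanging, the underside is 30 mm above the table.
- measure_center (a point): Centre of the small aluminium measure standing in the deep dipper: a round cup 58 mm across, 70 mm tall, wall 4 mm, about 60 g. The point is on its axis, 35 mm above its underside; z up, -x towards its tab. It stands on the dipper's inner floor with about 7 mm play all round, its rim 12 mm above the dipper's rim.
- measure_tab (a point): Middle of the free part of the small measure's handle tab: 14 mm wide (y), 11 mm thick (z), 1 mm above the rim of the dipper, reaching out level at the rim to 91 mm from the measure's axis along its -x. The point is 68 mm from the axis, 64.5 mm above the underside; here the tab can be pinched across its width from above, clear of the dipper. It starts pointing roughly away from the dipper's handle.
- tray_large: The larger empty cardboard tray, fixed: 200 mm (its x) by 170 mm (its y), walls 45 mm high and 5 mm thick, floor 5 mm thick. Origin at the centre of its underside, on the table. It may be on either side.
- tray_small: The smaller empty cardboard tray, fixed: 140 mm (its x) by 130 mm (its y), walls 45 mm high and 5 mm thick, floor 5 mm thick. Origin at the centre of its underside, on the table. It may be on either side.
- skimmer_grip (a point): Centre of the wooden grip of the shallow dipper, which hangs empty on the other peg: same handle, but a cup only 30 mm tall. To be left hanging.
- dipper: The deep dipper, origin at the centre of its cup's underside, axes as above.
- measure: The small measure, origin at the centre of its underside, axes as above.
- dish: Bystander: shallow grey coin dish, 100 mm across, 18 mm tall, in front of the rack; origin at its underside.
- jar: Bystander: glass jar 72 mm across, 120 mm tall; origin at its underside.
- chayote: Bystander: a loose green pear-shaped chayote, 72 mm across, 94 mm tall, standing; origin at its underside.
- brush: Bystander: a hand brush lying on the table near the robot.
- bowl: Bystander: white bowl 120 mm across, 45 mm tall; origin at its underside.
Not all that is in view belongs to the job. What is shaped like the tray_small but green is not meant.

How it is judged:
On the way, in this order (a step that is already met when the one before it is completed fails the run):
1. the deep dipper is off its peg, the small measure still in it ((x of dipper_eye in the frame of rack below -0.045 m or y of dipper_eye in the frame of rack below -0.15 m or y of dipper_eye in the frame of rack above 0.15 m) and distance between measure_center and dipper_cup below 0.03 m), for 0.2 s.
2. the deep dipper stands upright in the larger tray, let go, the small measure still in it (x of dipper_cup in the frame of tray_large between -0.07 and 0.07 m and y of dipper_cup in the frame of tray_large between -0.06 and 0.06 m and height (world z) of dipper_cup below 0.042 m and angle between dipper_cup's own z axis and vertical below 0.1 rad and distance between measure_center and dipper_cup below 0.03 m and contact force between the fingers and dipper below 0.1 N), for 0.2 s.
At the end, for the whole second after the job is handed in: The deep dipper stands upright (within 0.1 rad) on the floor of the larger tray, within 70 mm (tray x) and 60 mm (y) of its centre; the small measure stands likewise in the smaller tray, within 45 and 40 mm of its centre; both released and at rest (x of dipper_cup in the frame of tray_large between -0.07 and 0.07 m and y of dipper_cup in the frame of tray_large between -0.06 and 0.06 m and height (world z) of dipper_cup below 0.042 m and angle between each of dipper_cup, measure_center's own z axis and vertical below 0.1 rad and x of measure_center in the frame of tray_small between -0.045 and 0.045 m and y of measure_center in the frame of tray_small between -0.04 and 0.04 m and height (world z) of measure_center below 0.046 m and linear speed of each of dipper, measure below 0.02 m/s); the robot touches nothing.
It fails at once if the deep dipper is tipped by more than 0.6 rad (angle between dipper_cup's own z axis and vertical above 0.6 rad).
It fails at once if the dipper or the small measure is slammed down (over 60 N on a tray) (contact force between dipper and tray_large above 60 N or contact force between measure and tray_small above 60 N).
It fails at once if the dipper or the small measure is let fall (faster than 0.5 m/s, a drop of over about 13 mm, while not held) ((contact force between the fingers and dipper below 0.01 N and linear speed of dipper above 0.5 m/s) or (contact force between the fingers and measure below 0.01 N and linear speed of measure above 0.5 m/s and horizontal distance between measure_center and dipper_cup above 0.06 m)).
It fails at once if the shallow dipper is moved by more than 30 mm (distance of skimmer_grip from where it was at the start of the episode above 0.03 m).
It fails at once if a bystander is moved by more than 40 mm (distance of any of dish, jar, chayote, brush, bowl from where it was at the start of the episode above 0.04 m).
It also fails if it takes over 64 s, if anything falls off the work surface, if the arm or the gripper's body presses on something with over 40 N, if the wrist force passes 120 N, or if a joint passes its speed limit or range.

## Working session

There is one attempt and no reset: what is moved stays moved. The work goes in short steps, Python scripts to look and compute and a shell command to move; the robot and the scene stay as the last step left them, time stands still between calls to the robot, and variables do not carry over. Pictures are saved under pics/ and viewed, about 8 in all and at most 12, crops included, and the job is handed in when it is done.

```bash
mkdir -p pics
cat > h.py <<'E'
import numpy as np, cv2
from plant import robot
from scipy.spatial.transform import Rotation as R
def grab(n):
    i=robot.camera_info(n); p,d=robot.read_camera(n); return i,p,d
def K(i):
    f=240/np.tan(np.radians(i["vertical_fov"])/2)
    return np.array([[f,0,i["cx"]],[0,f,i["cy"]],[0,0,1.]])
def rays(i,uv):
    n=cv2.undistortPoints(np.array(uv,float).reshape(-1,1,2),K(i),np.array(i["D"],float)).reshape(-1,2)
    return np.c_[n[:,0],-n[:,1],-np.ones(len(n))]
def world(i,c): 
    T=np.array(i["cam_to_world"]); return c@T[:3,:3].T+T[:3,3]
def plane(i,uv,z):
    T=np.array(i["cam_to_world"]); r=rays(i,uv)@T[:3,:3].T; o=T[:3,3]
    return o+r*((z-o[2])/r[:,2])[:,None]
def cloud(i,d):
    v,u=np.nonzero(d>0); c=rays(i,np.c_[u,v])*d[v,u][:,None]
    P=np.full(d.shape+(3,),np.nan); P[v,u]=world(i,c); return P
def state():
    s=robot.read_state(); M=R.from_rotvec(s["orientation"]).as_matrix()
    return s,np.array(s["tool_pos"]),M
E
python3 - <<'E'
from h import *
ims=[]
for n in("scene","side"):
    i,p,d=grab(n); np.savez(n,p=p,d=d,P=cloud(i,d)); cv2.imwrite(f"pics/{n}0.png",p[:,:,::-1])
    print(n,i["vertical_fov"],i["D"],np.round(i["cam_to_world"],3).tolist(),(d>0).mean())
s,t,M=state();print(t,M.round(3))
E
```

```text
scene 48.30351372073211 [-0.10835928  0.          0.          0.          0.        ] [[-0.901, -0.336, 0.275, 0.934], [0.434, -0.72, 0.542, 0.885], [0.017, 0.607, 0.794, 1.44], [0.0, 0.0, 0.0, 1.0]] 0.99115234375
side 49.43461048158051 [-0.13030558  0.          0.          0.          0.        ] [[-0.916, 0.269, -0.298, 0.093], [-0.402, -0.624, 0.67, 0.827], [-0.006, 0.733, 0.68, 1.013], [0.0, 0.0, 0.0, 1.0]] 0.9961686197916667
[ 0.23008568 -0.55353775  0.1972959 ] [[ 0.923  0.384 -0.   ]
 [ 0.384 -0.923  0.002]
 [ 0.    -0.002 -1.   ]]
```

View pics/scene0.png

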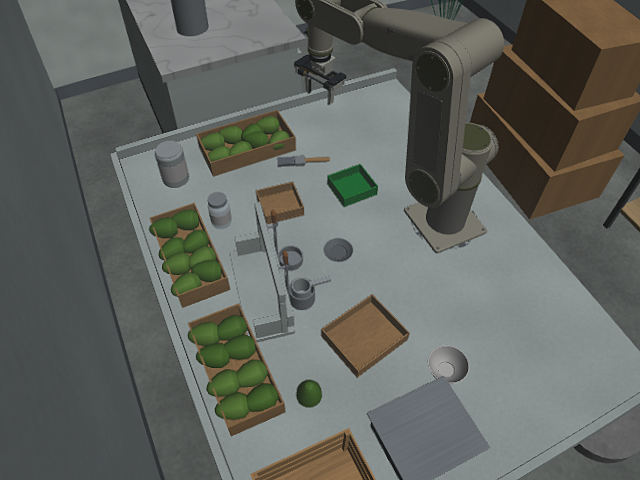

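View pics/side0.png

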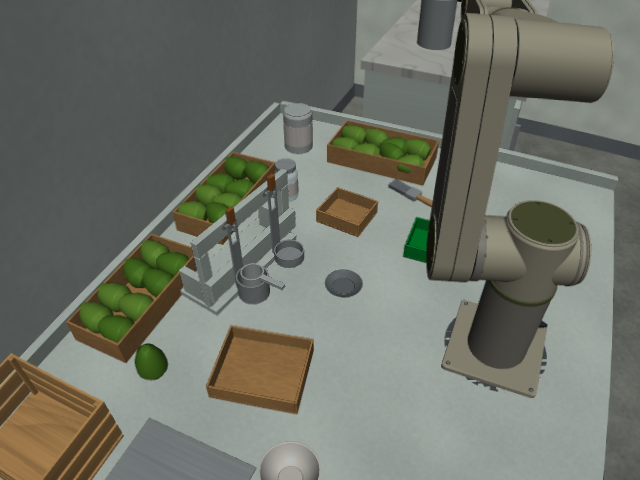

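Scene view: deep dipper with the nested measure and its tab is at (303,291), its grip at about (285,257). The shallow dipper is at (290,257), with its grip at (275,215). Large tray is at (365,335), small brown tray at (280,202), green decoy at (352,184). Side view: deep grip (230,215), shallow grip (271,183), large tray (262,368), small tray (347,211). 

Candidates: for the dipper, the deep one (side 252,285, with tab) against the shallow one (288,252). For the small tray, brown (347,211) against green (418,240). For the large tray, (262,368) against the fruit boxes and the crate.

Run:
```python
from h import *
S=np.load("side.npz");p,P=S["p"],S["P"]
C=np.load("scene.npz")
def show(nm,Q): print(nm,len(Q),"med",np.nanmedian(Q,0).round(4),"min",np.nanpercentile(Q,3,0).round(3),"max",np.nanpercentile(Q,97,0).round(3))
# trays: brown mask near seeds, rim height
for cam,D in(("side",S),("scene",C)):
    hsv=cv2.cvtColor(D["p"],cv2.COLOR_RGB2HSV)
    br=cv2.inRange(hsv,(5,70,40),(22,255,255))
    n,L,st,ce=cv2.connectedComponentsWithStats(br)
    for k in range(1,n):
        if st[k,4]>25:
            Q=D["P"][L==k]; m=np.nanmedian(Q,0)
            if not(0.2<m[0]<1.0): continue
            print(cam,k,ce[k].round(),st[k].tolist()); show("",Q)
            if st[k,4]>900:
                q=Q[(Q[:,2]>.037)&(Q[:,2]<.052)]
                r=cv2.minAreaRect(q[:,:2].astype(np.float32)); print("  rim rect",r)
                q=Q[(Q[:,2]<.02)]
                if len(q)>50: print("  floor rect",cv2.minAreaRect(q[:,:2].astype(np.float32)))
# rack top board
for cam,D in(("side",S),("scene",C)):
    Q=D["P"].reshape(-1,3);c=D["p"].reshape(-1,3)
    hs=cv2.cvtColor(D["p"],cv2.COLOR_RGB2HSV).reshape(-1,3)
    m=(Q[:,2]>.226)&(Q[:,2]<.24)&(Q[:,0]>.4)&(Q[:,0]<.95)&(abs(Q[:,1])<.35)&(hs[:,1]<50)
    if m.sum()>10: print(cam,m.sum(),"rack top",cv2.minAreaRect(Q[m][:,:2].astype(np.float32)))
a=p[150:320,170:330]; cv2.imwrite("pics/crop1.png",cv2.resize(a,None,fx=4.5,fy=3.5,interpolation=2)[:,:,::-1])
```

```text
side 1 [382. 157.] [327, 120, 112, 65, 2402]
 2402 med [ 0.4855 -0.5529  0.0457] min [ 0.33  -0.73   0.004] max [ 0.665 -0.546  0.072]
  rim rect ((0.4993543028831482, -0.6378477215766907), (0.191426083445549, 0.34159940481185913), 89.78447723388672)
  floor rect ((0.5222076773643494, -0.6721416711807251), (0.2618335783481598, 0.38726383447647095), 88.99424743652344)
side 2 [260. 173.] [228, 152, 47, 50, 495]
 495 med [ 0.7824 -0.32    0.0685] min [ 0.605 -0.391  0.049] max [ 0.935 -0.05   0.283]
side 3 [219. 168.] [210, 160, 16, 15, 97]
 97 med [ 0.9355 -0.3071  0.0615] min [ 0.932 -0.358  0.031] max [ 0.976 -0.26   0.072]
side 7 [346. 211.] [316, 187, 62, 50, 1974]
 1974 med [ 0.5036 -0.3131  0.0173] min [ 0.429 -0.372  0.002] max [ 0.57  -0.234  0.047]
  rim rect ((0.5000617504119873, -0.3039661943912506), (0.1367015540599823, 0.14242778718471527), 83.0367202758789)
  floor rect ((0.49891531467437744, -0.30333802103996277), (0.1397508829832077, 0.14281415939331055), 81.99842834472656)
side 8 [191. 197.] [183, 189, 14, 14, 83]
 83 med [ 0.9367 -0.1428  0.066 ] min [ 0.933 -0.162  0
[... 5029 characters left out ...]
 16, 54]
 54 med [0.9368 0.2836 0.0665] min [0.92  0.272 0.002] max [0.941 0.317 0.074]
scene 40 [320. 462.] [250, 428, 126, 52, 3416]
 3416 med [0.7469 0.5536 0.0307] min [ 0.675  0.543 -0.   ] max [0.904 0.636 0.141]
  rim rect ((0.7704101800918579, 0.556117832660675), (0.09271921962499619, 0.2516430914402008), 64.6633071899414)
  floor rect ((0.765515923500061, 0.5727381110191345), (0.2458401471376419, 0.14044331014156342), 0.0487644262611866)
side 853 rack top ((0.639473557472229, 0.010774031281471252), (0.3416571617126465, 0.05397181212902069), 79.50741577148438)
scene 680 rack top ((0.641473650932312, 0.010616600513458252), (0.34133008122444153, 0.05251353606581688), 79.82762908935547)
```

View pics/crop1.png

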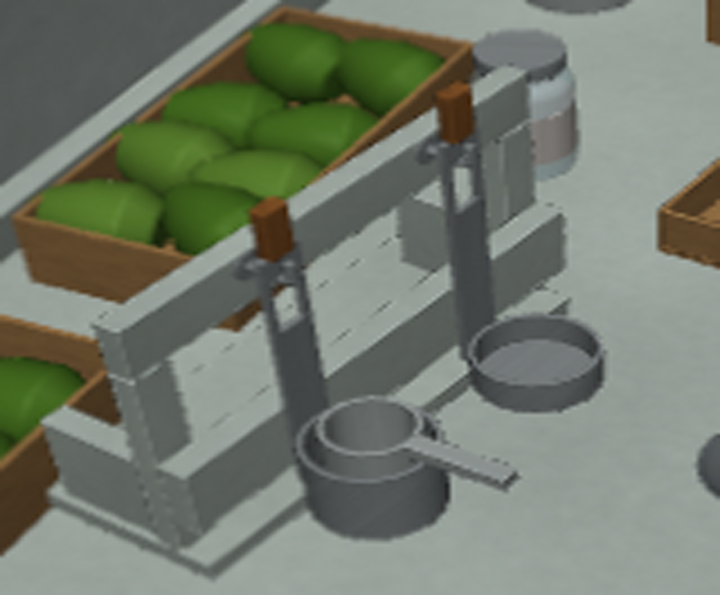

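The crop confirms the choice: the left dipper (grip at crop 270,225) holds the measure with its tab, while the right one is shallow and empty. The small tray is brown, at (0.50,-0.30). The large tray is at (0.476,0.282), yaw about 12°. Rack yaw is about -10.3°, and the grip is near (0.637,0.09), z about 0.262.

```bash
python3 -m pendant '[{"translation":[0,0,-45],"twist":[0,0,0],"grip":1},{"translation":[0,0,-45],"twist":[0,0,0],"grip":1},{"translation":[0,0,-45],"twist":[0,0,0],"grip":1},{"translation":[0,0,-45],"twist":[0,0,0],"grip":1},{"translation":[40,-29,0],"twist":[0,0,0],"grip":1},{"translation":[40,-29,0],"twist":[0,0,0],"grip":1},{"translation":[40,-29,0],"twist":[0,0,0],"grip":1},{"translation":[40,-29,0],"twist":[0,0,0],"grip":1},{"translation":[40,-29,0],"twist":[0,0,0],"grip":1},{"translation":[40,-29,0],"twist":[0,0,0],"grip":1}]' 20
python3 -m pendant '[{"translation":[40,-29,0],"twist":[0,0,0],"grip":1},{"translation":[40,-29,0],"twist":[0,0,0],"grip":1},{"translation":[40,-29,0],"twist":[0,0,0],"grip":1},{"translation":[40,-29,0],"twist":[0,0,0],"grip":1},{"translation":[40,-29,0],"twist":[0,0,0],"grip":1},{"translation":[40,-29,0],"twist":[0,0,0],"grip":1},{"translation":[40,-29,0],"twist":[0,0,0],"grip":1},{"translation":[0,0,0],"twist":[0,0,-0.14],"grip":1},{"translation":[0,0,0],"twist":[0,0,-0.14],"grip":1},{"translation":[0,0,0],"twist":[0,0,-0.14],"grip":1}]'
python3 -m pendant '[{"translation":[0,0,0],"twist":[0,0,-0.14],"grip":1},{"translation":[0,0,0],"twist":[0,0,-0.14],"grip":1},{"translation":[0,0,0],"twist":[0,0,-0.14],"grip":1},{"translation":[0,0,0],"twist":[0,0,-0.14],"grip":1},{"translation":[0,0,0],"twist":[0,0,0],"grip":1},{"translation":[0,0,0],"twist":[0,0,0],"grip":1},{"translation":[0,0,0],"twist":[0,0,0],"grip":1},{"translation":[0,0,0],"twist":[0,0,0],"grip":1},{"translation":[0,0,0],"twist":[0,0,0],"grip":1},{"translation":[0,0,0],"twist":[0,0,0],"grip":1}]'
python3 - <<'E'
from h import *
s,t,M=state();print(s["t"],t,M.round(3).tolist(),np.round(s["q"],2))
i,p,d=grab("wrist");cv2.imwrite("pics/w1.png",p[:,:,::-1]);P=cloud(i,d);np.savez("w1",p=p,d=d,P=P)
print(np.round(i["cam_to_world"],3).tolist())
hsv=cv2.cvtColor(p,cv2.COLOR_RGB2HSV);br=cv2.inRange(hsv,(5,90,40),(22,255,255))
n,L,st,ce=cv2.connectedComponentsWithStats(br)
for k in range(1,n):
    if st[k,4]>60:
        Q=P[L==k];print(ce[k].round(),st[k].tolist(),np.nanmedian(Q,0).round(4));q=Q[Q[:,2]>.272]
        if len(q)>20:print(cv2.minAreaRect(q[:,:2].astype(np.float32)),q[:,2].max())
E
```

```text
t: 1.1
tool_pos: [0.385, -0.2988, 0.3789]
orientation: [-3.07, -0.595, 0.003]
force: [0.9, -0.3, -0.1]
opening: 0.0933
t: 2.1
tool_pos: [0.5695, 0.008, 0.3759]
orientation: [-2.862, -1.246, 0.008]
force: [0.2, 0.7, -0.1]
opening: 0.0925
t: 3.1
tool_pos: [0.5685, 0.009, 0.3717]
orientation: [-2.386, -2.004, 0.007]
force: [0.3, 0.0, 0.7]
opening: 0.0933
3.1 [0.56849978 0.00899779 0.3716962 ] [[0.173, 0.985, -0.02], [0.985, -0.173, 0.017], [0.013, -0.023, -1.0]] [-0.08  0.06  1.25  0.02  1.85  0.09]
[[0.985, 0.161, 0.065, 0.585], [-0.172, 0.956, 0.237, 0.076], [-0.024, -0.245, 0.969, 0.559], [0.0, 0.0, 0.0, 1.0]]
[218.  33.] [131, 0, 180, 90, 10538] [0.4595 0.2439 0.0057]
[499.  85.] [451, 0, 155, 135, 4300] [0.7823 0.0795 0.0473]
[596.   6.] [583, 0, 20, 22, 172] [0.9352 0.1837 0.0685]
[575.  55.] [513, 24, 93, 57, 1039] [0.9344 0.1346 0.0487]
[394. 113.] [382, 99, 24, 29, 573] [0.635  0.0871 0.2823]
((0.6366875171661377, 0.0867975503206253), (0.01913246139883995, 0.011698412708938122), 78.65899658203125) 0.28484846599712493
[513. 233.] [472, 189, 135, 135, 4393] [ 0.7998 -0.0767  0.045 ]
[589. 255.] [554, 228, 52, 53, 931] [ 0.9348 -0.1457  0.0519]
[384. 302.] [375, 283, 19, 38, 560] [ 0.6098 -0.0549  0.2807]
((0.6104827523231506, -0.05949228256940842), (0.01871432363986969, 0.011035139672458172), 79.85645294189453) 0.28489187197994115
[ 78. 351.] [63, 320, 44, 75, 974] [0.5296 0.0464 0.4964]
((0.5292399525642395, 0.04306621104478836), (0.01470017246901989, 0.003084628377109766), 81.21281433105469) 0.5007503357121661
[552. 358.] [525, 320, 46, 76, 1714] [0.6227 0.0285 0.4935]
((0.6213903427124023, 0.02558995597064495), (0.01667788065969944, 0.005321596749126911), 81.6232681274414) 0.49863131336320765
[427. 422.] [269, 380, 371, 68, 13463] [0.5894 0.0221 0.5038]
((0.6003646850585938, 0.017108093947172165), (0.020893918350338936, 0.07022565603256226), 76.92719268798828) 0.5108000205344239
```

View pics/w1.png

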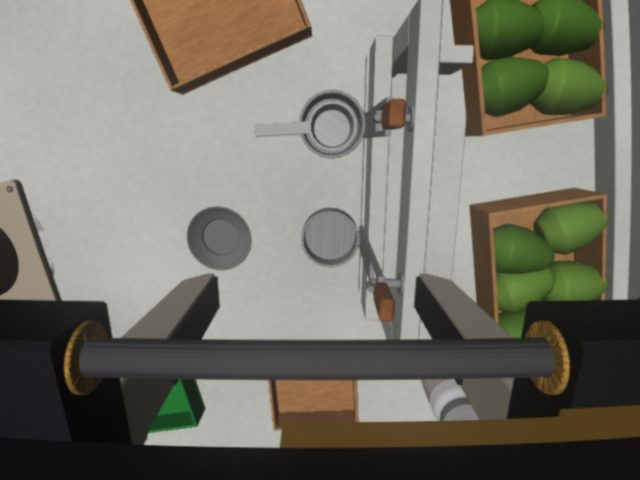

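Wrist view: the deep dipper's grip is at (395,113), its cup with the measure at (332,124) and the tab out to (258,130). The grip's top is 19x12 mm at the expected height, centre (0.6367,0.0868). Next is to level the tool and work out the approach.

```bash
cat >> h.py <<'E'
def go(target,yaw_y):
    """tool-frame shift mm after the turn, and turn, to TCP target with tool y at world angle yaw_y (deg), tool z down"""
    s,t,M=state(); a=np.radians(yaw_y); y=np.array([np.cos(a),np.sin(a),0]); z=np.array([0,0,-1.])
    W=np.c_[np.cross(y,z),y,z]; dd=np.array(target)-t
    print("t",round(s["t"],2),"tcp",t.round(4),"z",M[:,2].round(3),"F",np.round(s["force"],1),"open",round(s["opening"],4))
    print("turn",R.from_matrix(M.T@W).as_rotvec().round(3),"shift now",(M.T@dd*1e3).round(1),"after turn",(W.T@dd*1e3).round(1))
E
python3 -c "
from h import *
go([.6367,.0868,.3717],-10.7)"
```

```text
t 3.15 tcp [0.5685 0.009  0.3717] z [-0.02   0.017 -1.   ] F [-0.1 -0.2 -1.4] open 0.0931
turn [-0.023 -0.013  0.013] shift now [88.4 53.8 -0.1] after turn [89.1 52.6 -0. ]
```

```bash
python3 -m pendant '[{"translation":[0,0,0],"twist":[-0.023,-0.013,0.013],"grip":1},{"translation":[30,18,0],"twist":[0,0,0],"grip":1},{"translation":[30,18,0],"twist":[0,0,0],"grip":1},{"translation":[29,17,0],"twist":[0,0,0],"grip":1},{"translation":[0,0,20],"twist":[0,0,0],"grip":1},{"translation":[0,0,20],"twist":[0,0,0],"grip":1},{"translation":[0,0,10],"twist":[0,0,0],"grip":1},{"translation":[0,0,0],"twist":[0,0,0],"grip":1},{"translation":[0,0,0],"twist":[0,0,0],"grip":1},{"translation":[0,0,0],"twist":[0,0,0],"grip":1}]' 20
python3 -c "
from h import *
go([.6367,.0868,.245],-10.7)"
```

```text
t: 4.15
tool_pos: [0.6398, 0.0897, 0.3218]
orientation: [2.418, 1.988, 0.006]
force: [-0.9, 0.1, 0.3]
opening: 0.0926
t 4.15 tcp [0.6398 0.0897 0.3218] z [ 0.01  -0.006 -1.   ] F [-0.9  0.1  0.3] open 0.0926
turn [ 0.011  0.004 -0.008] shift now [-3.1 -3.4 76.8] after turn [-3.4 -2.6 76.8]
```

```bash
python3 -m pendant '[{"translation":[0,0,0],"twist":[0.011,0.004,-0.008],"grip":1},{"translation":[-3.4,-2.6,15],"twist":[0,0,0],"grip":1},{"translation":[0,0,20],"twist":[0,0,0],"grip":1},{"translation":[0,0,20],"twist":[0,0,0],"grip":1},{"translation":[0,0,12],"twist":[0,0,0],"grip":1},{"translation":[0,0,8],"twist":[0,0,0],"grip":1},{"translation":[0,0,0],"twist":[0,0,0],"grip":1},{"translation":[0,0,0],"twist":[0,0,0],"grip":1},{"translation":[0,0,0],"twist":[0,0,0],"grip":0},{"translation":[0,0,0],"twist":[0,0,0],"grip":0}]' 15
python3 -c "
from h import *
go([.6367,.0868,.245],-10.7)"
```

```text
t: 5.15
tool_pos: [0.6411, 0.0853, 0.2556]
orientation: [2.414, 2.0, 0.019]
force: [-0.6, 0.8, 0.1]
opening: 0.0815
t 5.15 tcp [0.6411 0.0853 0.2556] z [ 0.014  0.002 -1.   ] F [-0.6  0.8  0.1] open 0.0815
turn [ 0.013 -0.005 -0.   ] shift now [ 0.6 -4.8 10.5] after turn [ 0.7 -4.6 10.6]
```

```bash
python3 -m pendant '[{"translation":[0.7,-4.6,4],"twist":[0.013,-0.005,0],"grip":0},{"translation":[0,0,5],"twist":[0,0,0],"grip":0},{"translation":[0,0,0],"twist":[0,0,0],"grip":0},{"translation":[0,0,0],"twist":[0,0,0],"grip":-0.4},{"translation":[0,0,0],"twist":[0,0,0],"grip":-1},{"translation":[0,0,0],"twist":[0,0,0],"grip":-1},{"translation":[0,0,0],"twist":[0,0,0],"grip":-1},{"translation":[0,0,0],"twist":[0,0,0],"grip":-1},{"translation":[0,0,0],"twist":[0,0,0],"grip":-1},{"translation":[0,0,0],"twist":[0,0,0],"grip":-1}]' 15
python3 -c "
from h import *
go([.6367,.0868,.245],-10.7)"
```

```text
t: 6.15
tool_pos: [0.6369, 0.0871, 0.2471]
orientation: [2.418, 2.005, 0.0]
force: [-0.4, 1.0, -0.0]
opening: 0.0118
t 6.15 tcp [0.6369 0.0871 0.2471] z [ 0.001 -0.    -1.   ] F [-0.4  1.  -0. ] open 0.0118
turn [0.001 0.    0.   ] shift now [-0.4 -0.2  2.1] after turn [-0.4 -0.2  2.1]
```

Opening 11.8 mm: the grip is held. I'll tighten, lift about 22 mm in small steps, and check the force.

```bash
python3 -m pendant '[{"translation":[0,0,0],"twist":[0,0,0],"grip":-1},{"translation":[0,0,0],"twist":[0,0,0],"grip":-1},{"translation":[0,0,-4],"twist":[0,0,0],"grip":-1},{"translation":[0,0,-4],"twist":[0,0,0],"grip":-1},{"translation":[0,0,-4],"twist":[0,0,0],"grip":-1},{"translation":[0,0,-4],"twist":[0,0,0],"grip":-1},{"translation":[0,0,-4],"twist":[0,0,0],"grip":-1},{"translation":[0,0,-4],"twist":[0,0,0],"grip":-1},{"translation":[0,0,0],"twist":[0,0,0],"grip":-1},{"translation":[0,0,0],"twist":[0,0,0],"grip":-1}]' 50
python3 -c "
from h import *
go([.6369,.0871,.270],-10.7)"
```

```text
t: 7.15
tool_pos: [0.6366, 0.0871, 0.2723]
orientation: [-2.418, -2.005, 0.002]
force: [0.9, 0.0, -3.0]
opening: 0.0116
t 7.15 tcp [0.6366 0.0871 0.2723] z [-0.001 -0.    -1.   ] F [ 0.9  0.  -3. ] open 0.0116
turn [-0.001  0.     0.   ] shift now [0.1 0.3 2.3] after turn [0.1 0.3 2.3]
```

Lifted 25 mm with 3 N of load. Now I draw it out along the rack's -x (tool -y).

```bash
python3 -m pendant '[{"translation":[0,-5,0],"twist":[0,0,0],"grip":-1},{"translation":[0,-8,0],"twist":[0,0,0],"grip":-1},{"translation":[0,-10,0],"twist":[0,0,0],"grip":-1},{"translation":[0,-10,0],"twist":[0,0,0],"grip":-1},{"translation":[0,-10,0],"twist":[0,0,0],"grip":-1},{"translation":[0,-10,0],"twist":[0,0,0],"grip":-1},{"translation":[0,-10,0],"twist":[0,0,0],"grip":-1},{"translation":[0,-7,-5],"twist":[0,0,0],"grip":-1},{"translation":[0,0,-10],"twist":[0,0,0],"grip":-1},{"translation":[0,0,-10],"twist":[0,0,0],"grip":-1}]'
python3 - <<'E'
from h import *
s,t,M=state();y=M[:,1]
i,p,d=grab("side");P=cloud(i,d);cv2.imwrite("pics/side2.png",p[170:400,150:400,::-1])
# tool target so cup axis (43.5 mm along -y_tool from grip) is at tray centre
c=np.array([.4765,.2825])
for yaw in(-10.7,12):
    a=np.radians(yaw);print(yaw); go(list(c+.0435*np.array([np.cos(a),np.sin(a)]))+[.32],yaw)
E
```

```text
t: 8.15
tool_pos: [0.5595, 0.1014, 0.296]
orientation: [-2.415, -2.003, 0.008]
force: [-0.1, -0.2, -3.1]
opening: 0.0116
-10.7
t 8.2 tcp [0.5603 0.1014 0.2984] z [-0.003 -0.    -1.   ] F [-1.3 -0.6 -1.2] open 0.0118
turn [-0.003  0.001  0.001] shift now [162.4 -72.4 -21.5] after turn [162.4 -72.5 -21.6]
12
t 8.2 tcp [0.5603 0.1014 0.2984] z [-0.003 -0.    -1.   ] F [-1.3 -0.6 -1.2] open 0.0118
turn [-0.003  0.    -0.395] shift now [179.2 -75.8 -21.5] after turn [194.6  -0.8 -21.6]
```

View pics/side2.png

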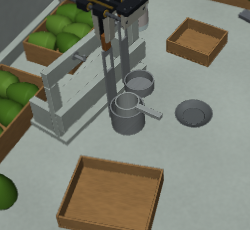

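Dipper is off the peg and level, with the measure inside (crop 127,110). Moving on to the large tray.

```bash
python3 -m pendant '[{"translation":[8,-4,-4],"twist":[0,0,0],"grip":-1},{"translation":[18,-7,-5],"twist":[0,0,-0.05],"grip":-1},{"translation":[20,-7,-5],"twist":[0,0,-0.08],"grip":-1},{"translation":[20,-6,0],"twist":[0,0,-0.08],"grip":-1},{"translation":[20,-4,0],"twist":[0,0,-0.08],"grip":-1},{"translation":[20,-2,0],"twist":[0,0,-0.07],"grip":-1},{"translation":[20,0,0],"twist":[0,0,-0.035],"grip":-1},{"translation":[20,0,0],"twist":[0,0,0],"grip":-1},{"translation":[15,0,0],"twist":[0,0,0],"grip":-1},{"translation":[0,0,0],"twist":[0,0,0],"grip":-1}]'
python3 - <<'E'
from h import *
a=np.radians(12);go([.4765+.0435*np.cos(a),.2825+.0435*np.sin(a),.223],12)
E
```

```text
t: 9.2
tool_pos: [0.5263, 0.2738, 0.3177]
orientation: [-1.96, -2.454, -0.005]
force: [0.4, -0.2, -3.2]
opening: 0.0117
t 9.2 tcp [0.5263 0.2738 0.3177] z [ 0.002  0.003 -1.   ] F [ 0.4 -0.2 -3.2] open 0.0117
turn [ 0.002 -0.002  0.014] shift now [18.8 -3.3 94.7] after turn [18.9 -3.4 94.7]
```

```bash
python3 -m pendant '[{"translation":[10,-2,0],"twist":[0.002,-0.002,0.014],"grip":-1},{"translation":[9,-1.5,0],"twist":[0,0,0],"grip":-1},{"translation":[0,0,8],"twist":[0,0,0],"grip":-1},{"translation":[0,0,14],"twist":[0,0,0],"grip":-1},{"translation":[0,0,16],"twist":[0,0,0],"grip":-1},{"translation":[0,0,16],"twist":[0,0,0],"grip":-1},{"translation":[0,0,14],"twist":[0,0,0],"grip":-1},{"translation":[0,0,8],"twist":[0,0,0],"grip":-1},{"translation":[0,0,4],"twist":[0,0,0],"grip":-1},{"translation":[0,0,0],"twist":[0,0,0],"grip":-1}]'
python3 - <<'E'
from h import *
a=np.radians(12);go([.4765+.0435*np.cos(a),.2825+.0435*np.sin(a),.223],12)
i,p,d=grab("side");P=cloud(i,d);Q=P[250:420,180:330].reshape(-1,3)
c=p[200:420,180:340];cv2.imwrite("pics/side3.png",cv2.resize(c,None,fx=2.5,fy=2.5)[:,:,::-1])
E
```

```text
t: 10.2
tool_pos: [0.5195, 0.2869, 0.2285]
orientation: [1.981, 2.437, -0.007]
force: [-0.1, -0.1, -3.3]
opening: 0.0115
t 10.2 tcp [0.5195 0.2869 0.2285] z [-0.002 -0.004 -1.   ] F [-0.1 -0.1 -3.3] open 0.0115
turn [-0.003  0.004 -0.004] shift now [4.7 0.5 5.5] after turn [4.6 0.5 5.5]
```

View pics/side3.png

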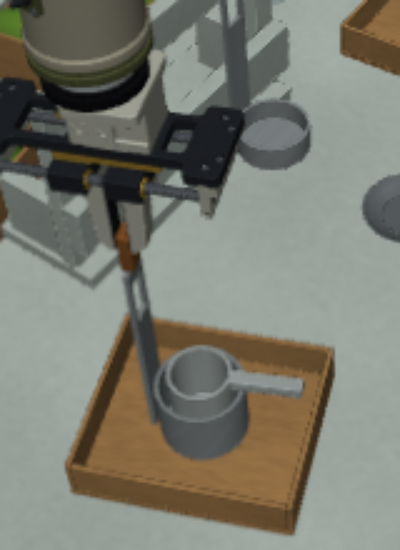

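The dipper hangs upright over the middle of the large tray (cup 205,405 in the crop), with the measure nested. Now slowly down to contact.

```bash
python3 -m pendant '[{"translation":[0,0,2],"twist":[0,0,0],"grip":-1},{"translation":[0,0,2],"twist":[0,0,0],"grip":-1},{"translation":[0,0,1.5],"twist":[0,0,0],"grip":-1},{"translation":[0,0,1],"twist":[0,0,0],"grip":-1},{"translation":[0,0,1],"twist":[0,0,0],"grip":-1},{"translation":[0,0,0],"twist":[0,0,0],"grip":-1},{"translation":[0,0,0],"twist":[0,0,0],"grip":-1},{"translation":[0,0,0],"twist":[0,0,0],"grip":-1},{"translation":[0,0,0],"twist":[0,0,0],"grip":-1},{"translation":[0,0,0],"twist":[0,0,0],"grip":-1}]'
```

```text
t: 11.25
tool_pos: [0.5213, 0.2879, 0.2244]
orientation: [1.979, 2.435, 0.001]
force: [-0.5, -0.6, -1.9]
opening: 0.0117
```

```bash
python3 -m pendant '[{"translation":[0,0,1],"twist":[0,0,0],"grip":-1},{"translation":[0,0,1],"twist":[0,0,0],"grip":-1},{"translation":[0,0,1],"twist":[0,0,0],"grip":-1},{"translation":[0,0,0],"twist":[0,0,0],"grip":-1},{"translation":[0,0,0],"twist":[0,0,0],"grip":-1},{"translation":[0,0,0],"twist":[0,0,0],"grip":-1},{"translation":[0,0,0],"twist":[0,0,0],"grip":-1},{"translation":[0,0,0],"twist":[0,0,0],"grip":-1},{"translation":[0,0,0],"twist":[0,0,0],"grip":-1},{"translation":[0,0,0],"twist":[0,0,0],"grip":-1}]'
```

```text
t: 12.25
tool_pos: [0.5222, 0.2882, 0.2228]
orientation: [1.978, 2.434, 0.005]
force: [0.4, 1.1, -0.8]
opening: 0.0117
```

The tray carries the load, so I release with a slow opening.

```bash
python3 -m pendant '[{"translation":[0,0,1],"twist":[0,0,0],"grip":-1},{"translation":[0,0,0],"twist":[0,0,0],"grip":-1},{"translation":[0,0,0],"twist":[0,0,0],"grip":-1},{"translation":[0,0,0],"twist":[0,0,0],"grip":-0.7},{"translation":[0,0,0],"twist":[0,0,0],"grip":-0.6},{"translation":[0,0,0],"twist":[0,0,0],"grip":-0.4},{"translation":[0,0,0],"twist":[0,0,0],"grip":-0.2},{"translation":[0,0,0],"twist":[0,0,0],"grip":-0.1},{"translation":[0,0,0],"twist":[0,0,0],"grip":-0.1},{"translation":[0,0,0],"twist":[0,0,0],"grip":-0.1}]' 5
python3 -m pendant '[{"translation":[0,0,-10],"twist":[0,0,0],"grip":0},{"translation":[0,0,-20],"twist":[0,0,0],"grip":0},{"translation":[0,0,-25],"twist":[0,0,0],"grip":0},{"translation":[0,0,-25],"twist":[0,0,0],"grip":0},{"translation":[0,-40,-20],"twist":[0,0,0],"grip":0},{"translation":[0,-40,-10],"twist":[0,0,0.14],"grip":0},{"translation":[0,-40,0],"twist":[0,0,0.14],"grip":0},{"translation":[0,0,0],"twist":[0,0,0.14],"grip":0},{"translation":[0,0,0],"twist":[0,0,0.14],"grip":0},{"translation":[0,0,0],"twist":[0,0,0.14],"grip":0}]'
python3 - <<'E'
from h import *
s,t,M=state();print(t,M[:,1].round(3),np.round(s["q"],2))
i,p,d=grab("side");P=cloud(i,d);np.savez("s4",p=p,d=d,P=P,T=i["cam_to_world"])
c=p[200:420,160:360];cv2.imwrite("pics/side4.png",cv2.resize(c,None,fx=2.7,fy=2.7)[:,:,::-1])
E
```

```text
t: 13.25
tool_pos: [0.5222, 0.2883, 0.2219]
orientation: [1.978, 2.434, 0.005]
force: [-0.1, 0.3, 0.4]
opening: 0.042
t: 14.25
tool_pos: [0.3985, 0.2684, 0.341]
orientation: [2.714, 1.577, 0.009]
force: [-0.6, 0.1, 0.5]
opening: 0.0463
[0.39853126 0.26840131 0.34097161] [ 0.869 -0.495  0.005] [ 0.49 -0.21  1.57 -0.    1.78  1.01]
```

View pics/side4.png

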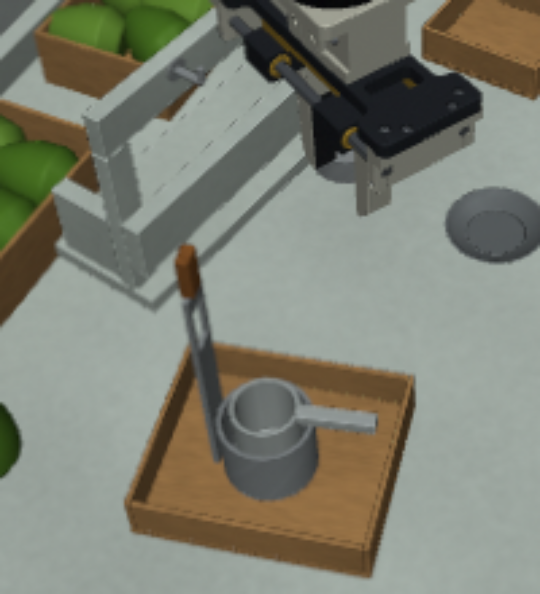

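The dipper stands upright and free in the large tray, with the measure nested and its tab pointing to crop (345,418). Now I measure the tab and rim in the plane at z ≈ 0.079.

Run:
```python
from h import *
def meas(P,nm):
    Q=P.reshape(-1,3);m=(Q[:,2]>.073)&(Q[:,2]<.085)&(Q[:,0]>.33)&(Q[:,0]<.515)&(Q[:,1]>.18)&(Q[:,1]<.38)
    q=Q[m];xy=q[:,:2]
    if len(q)<20: print(nm,len(q));return
    # far end of the tab from ring centre, iterate circle of radius <=29
    c=xy[xy[:,0]>np.percentile(xy[:,0],50)].mean(0)
    for _ in range(20):
        r=np.linalg.norm(xy-c,axis=1);k=(r<33)*(r<.033)
        v=xy[k];A=np.c_[2*v,np.ones(len(v))];s=np.linalg.lstsq(A,(v**2).sum(1),rcond=None)[0];c=s[:2]
    rad=np.sqrt(s[2]+c@c);t=xy[(np.linalg.norm(xy-c,axis=1)>.04)&(np.linalg.norm(xy-c,axis=1)<.1)]
    d=t.mean(0)-c;d/=np.linalg.norm(d)
    print(nm,len(q),"z",np.median(q[:,2]).round(4),"centre",c.round(4),"rad",rad.round(4),"tab dir deg",np.degrees(np.arctan2(d[1],d[0])).round(1),"reach",((t-c)@d).max().round(4),"width",np.ptp((t-c)@[-d[1],d[0]]).round(4),"tab pt",(c+.068*d).round(4))
meas(np.load("s4.npz")["P"],"side")
i,p,d=grab("wrist");meas(cloud(i,d),"wrist")
i,p,d=grab("scene");meas(cloud(i,d),"scene")
```

```text
side 405 z 0.0791 centre [0.4819 0.2764] rad 0.0268 tab dir deg -165.2 reach 0.09 width 0.0183 tab pt [0.4161 0.2591]
wrist 1185 z 0.0791 centre [0.4806 0.2761] rad 0.027 tab dir deg -164.6 reach 0.0893 width 0.0145 tab pt [0.4151 0.258 ]
scene 154 z 0.0777 centre [0.484  0.2766] rad 0.0271 tab dir deg -165.0 reach 0.0891 width 0.0155 tab pt [0.4183 0.259 ]
```

Side and wrist agree within 1.5 mm: tab point at (0.4155,0.2585), pointing at -165°, rim at z 0.079 as expected.

```bash
python3 -m pendant '[{"translation":[0,0,0],"twist":[0,0,0.14],"grip":0},{"translation":[0,0,0],"twist":[0,0,0.14],"grip":0},{"translation":[0,0,0],"twist":[0,0,0.14],"grip":0},{"translation":[0,0,0],"twist":[0,0,0.14],"grip":0},{"translation":[0,0,0],"twist":[0,0,0.14],"grip":0},{"translation":[0,0,0],"twist":[0,0,0.09],"grip":0},{"translation":[0,0,40],"twist":[0,0,0],"grip":0},{"translation":[0,0,40],"twist":[0,0,0],"grip":0},{"translation":[0,0,40],"twist":[0,0,0],"grip":0},{"translation":[0,0,0],"twist":[0,0,0],"grip":0}]' 40
python3 -c "
from h import *
go([.4155,.2585,.140],-75)"
```

```text
t: 15.4
tool_pos: [0.402, 0.2687, 0.2206]
orientation: [-3.108, -0.451, -0.015]
force: [-1.1, -0.8, -0.8]
opening: 0.0464
t 15.4 tcp [0.402  0.2687 0.2206] z [ 0.009  0.002 -1.   ] F [-1.1 -0.8 -0.8] open 0.0464
turn [ 0.    -0.009  0.026] shift now [ 9.3 13.6 80.7] after turn [10.4 13.3 80.6]
```

```bash
python3 -m pendant '[{"translation":[0,0,0],"twist":[0,-0.009,0.026],"grip":0},{"translation":[10,13,10],"twist":[0,0,0],"grip":0},{"translation":[0,0,35],"twist":[0,0,0],"grip":0},{"translation":[0,0,35],"twist":[0,0,0],"grip":0},{"translation":[0,0,20],"twist":[0,0,0],"grip":0},{"translation":[0,0,15],"twist":[0,0,0],"grip":0},{"translation":[0,0,0],"twist":[0,0,0],"grip":0},{"translation":[0,0,0],"twist":[0,0,0],"grip":0},{"translation":[0,0,0],"twist":[0,0,0],"grip":0},{"translation":[0,0,0],"twist":[0,0,0],"grip":0}]' 40
python3 -c "
from h import *
go([.4155,.2585,.056],-75)"
```

```text
t: 16.4
tool_pos: [0.4293, 0.2648, 0.1263]
orientation: [-3.105, -0.417, -0.039]
force: [-0.0, 0.1, 0.4]
opening: 0.0469
t 16.4 tcp [0.4293 0.2648 0.1263] z [ 0.024  0.012 -1.   ] F [-0.   0.1  0.4] open 0.0469
turn [-0.005 -0.026  0.005] shift now [-16.8   2.8  69.8] after turn [-15.    2.5  70.3]
```

```bash
python3 -m pendant '[{"translation":[0,0,0],"twist":[-0.005,-0.026,0.005],"grip":0},{"translation":[-8,1.5,5],"twist":[0,0,0],"grip":0},{"translation":[-7,1,10],"twist":[0,0,0],"grip":0},{"translation":[0,0,10],"twist":[0,0,0],"grip":0},{"translation":[0,0,10],"twist":[0,0,0],"grip":0},{"translation":[0,0,10],"twist":[0,0,0],"grip":0},{"translation":[0,0,5],"twist":[0,0,0],"grip":0},{"translation":[0,0,0],"twist":[0,0,0],"grip":0},{"translation":[0,0,0],"twist":[0,0,0],"grip":0},{"translation":[0,0,0],"twist":[0,0,0],"grip":0}]' 40
python3 -c "
from h import *
go([.4155,.2585,.056],-75)"
```

```text
t: 17.4
tool_pos: [0.4139, 0.2578, 0.0722]
orientation: [3.114, 0.41, -0.004]
force: [-0.7, 0.2, 0.6]
opening: 0.0467
t 17.4 tcp [0.4139 0.2578 0.0722] z [-0.002 -0.001 -1.   ] F [-0.7  0.2  0.6] open 0.0467
turn [0.    0.003 0.   ] shift now [ 1.8 -0.2 16.1] after turn [ 1.8 -0.2 16.2]
```

```bash
python3 -m pendant '[{"translation":[1.5,0,6],"twist":[0,0,0],"grip":0},{"translation":[0,0,6],"twist":[0,0,0],"grip":0},{"translation":[0,0,4],"twist":[0,0,0],"grip":0},{"translation":[0,0,0],"twist":[0,0,0],"grip":-0.4},{"translation":[0,0,0],"twist":[0,0,0],"grip":-1},{"translation":[0,0,0],"twist":[0,0,0],"grip":-1},{"translation":[0,0,0],"twist":[0,0,0],"grip":-1},{"translation":[0,0,0],"twist":[0,0,0],"grip":-1},{"translation":[0,0,0],"twist":[0,0,0],"grip":-1},{"translation":[0,0,0],"twist":[0,0,0],"grip":-1}]' 10
python3 -c "
from h import *
go([.4155,.2585,.056],-75)"
```

```text
t: 18.4
tool_pos: [0.4167, 0.2589, 0.0562]
orientation: [-3.114, -0.41, -0.0]
force: [0.3, 0.0, -0.3]
opening: 0.0137
t 18.4 tcp [0.4167 0.2589 0.0562] z [ 0.  0. -1.] F [ 0.3  0.  -0.3] open 0.0137
turn [-0. -0.  0.] shift now [-1.2  0.1  0.2] after turn [-1.2  0.1  0.2]
```

Opening 13.7 mm, so the 14 mm tab is held. Tighten and lift straight up.

```bash
python3 -m pendant '[{"translation":[0,0,0],"twist":[0,0,0],"grip":-1},{"translation":[0,0,0],"twist":[0,0,0],"grip":-1},{"translation":[0,0,0],"twist":[0,0,0],"grip":-1},{"translation":[0,0,-3],"twist":[0,0,0],"grip":-1},{"translation":[0,0,-5],"twist":[0,0,0],"grip":-1},{"translation":[0,0,-7],"twist":[0,0,0],"grip":-1},{"translation":[0,0,-8],"twist":[0,0,0],"grip":-1},{"translation":[0,0,-8],"twist":[0,0,0],"grip":-1},{"translation":[0,0,-8],"twist":[0,0,0],"grip":-1},{"translation":[0,0,-5],"twist":[0,0,0],"grip":-1}]' 55
python3 -c "
from h import *
go([.4167,.2589,.056],-75)"
```

```text
t: 19.4
tool_pos: [0.4165, 0.2588, 0.1042]
orientation: [-3.114, -0.41, -0.0]
force: [-0.5, -0.3, 0.0]
opening: 0.0118
t 19.4 tcp [0.4165 0.2588 0.1042] z [-0.  0. -1.] F [-0.5 -0.3  0. ] open 0.0118
turn [-0. -0.  0.] shift now [ 0.2 -0.  48.2] after turn [ 0.2 -0.  48.2]
```

The opening dropped to 11.8 mm, so I need to look.

Run:
```python
from h import *
i,p,d=grab("side");P=cloud(i,d);np.savez("s5",P=P,p=p)
j,q,e=grab("scene");np.savez("c5",P=cloud(j,e),p=q)
a=cv2.resize(p[180:430,160:360],(480,600));b=cv2.resize(q[240:400,270:420],None,fx=2,fy=2)
b=cv2.copyMakeBorder(b,0,600-b.shape[0],0,0,0);cv2.imwrite("pics/look5.png",np.hstack([a,b])[:,:,::-1])
```

```text
(no output)
```

View pics/look5.png

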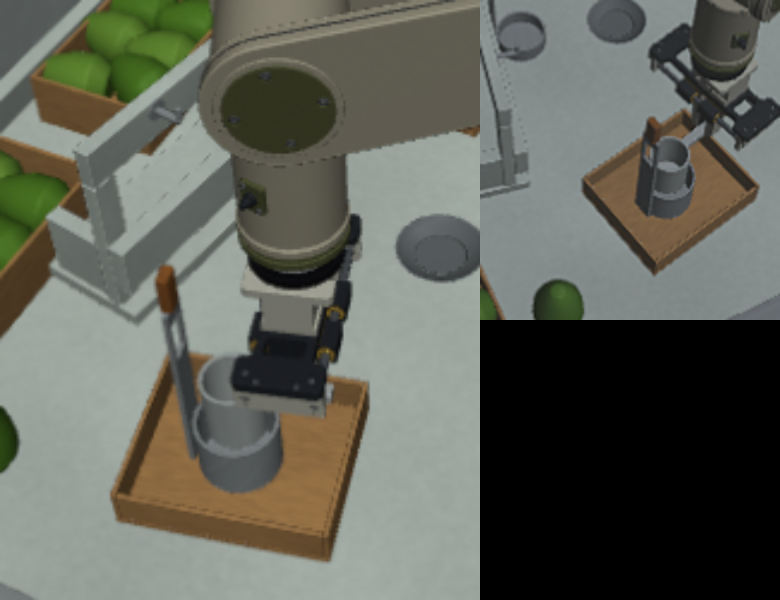

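The measure is held level and part-way out of the dipper (left 228,390), and the dipper stands undisturbed; the thinner opening is pad compression. Continue up and across.

```bash
python3 -m pendant '[{"translation":[0,0,-6],"twist":[0,0,0],"grip":-1},{"translation":[0,0,-9],"twist":[0,0,0],"grip":-1},{"translation":[0,0,-10],"twist":[0,0,0],"grip":-1},{"translation":[0,0,-10],"twist":[0,0,0],"grip":-1},{"translation":[0,0,-10],"twist":[0,0,0],"grip":-1},{"translation":[0,0,-10],"twist":[0,0,0],"grip":-1},{"translation":[0,0,-5],"twist":[0,0,0],"grip":-1},{"translation":[-2,8,0],"twist":[0,0,0],"grip":-1},{"translation":[-4,16,0],"twist":[0,0,0],"grip":-1},{"translation":[-6,24,0],"twist":[0,0,0],"grip":-1}]'
python3 -m pendant '[{"translation":[-8,34,0],"twist":[0,0,0],"grip":-1},{"translation":[-8,34,0],"twist":[0,0,0],"grip":-1},{"translation":[-8,34,0],"twist":[0,0,0],"grip":-1},{"translation":[-8,34,0],"twist":[0,0,0],"grip":-1},{"translation":[-8,34,0],"twist":[0,0,0],"grip":-1},{"translation":[-8,34,0],"twist":[0,0,0],"grip":-1},{"translation":[-8,34,0],"twist":[0,0,0],"grip":-1},{"translation":[-8,34,0],"twist":[0,0,0],"grip":-1},{"translation":[-6,26,0],"twist":[0,0,0],"grip":-1},{"translation":[-4,18,0],"twist":[0,0,0],"grip":-1}]'
python3 -c "
from h import *
go([.4345,-.2952,.165],-97)"
```

```text
t: 20.5
tool_pos: [0.4173, 0.2094, 0.1698]
orientation: [-3.113, -0.416, -0.002]
force: [-0.1, -0.7, -0.7]
opening: 0.0118
t: 21.5
tool_pos: [0.4233, -0.1321, 0.1657]
orientation: [3.113, 0.418, -0.006]
force: [0.2, -0.2, -1.2]
opening: 0.012
t 21.5 tcp [ 0.4233 -0.1321  0.1657] z [-0.004 -0.001 -1.   ] F [ 0.2 -0.2 -1.2] open 0.012
turn [0.    0.004 0.389] shift now [-32.2 160.3   0.8] after turn [ 31.  160.5   0.7]
```

```bash
python3 -m pendant '[{"translation":[-4,18,0],"twist":[0,0.004,0.04],"grip":-1},{"translation":[-4,24,0],"twist":[0,0,0.07],"grip":-1},{"translation":[-2,28,0],"twist":[0,0,0.08],"grip":-1},{"translation":[0,28,0],"twist":[0,0,0.08],"grip":-1},{"translation":[3,26,0],"twist":[0,0,0.07],"grip":-1},{"translation":[4,20,0],"twist":[0,0,0.04],"grip":-1},{"translation":[2,10,0],"twist":[0,0,0],"grip":-1},{"translation":[0,0,0],"twist":[0,0,0],"grip":-1},{"translation":[0,0,0],"twist":[0,0,0],"grip":-1},{"translation":[0,0,0],"twist":[0,0,0],"grip":-1}]'
python3 - <<'E'
from h import *
go([.4345,-.2952,.075],-97)
i,p,d=grab("side");P=cloud(i,d);c=p[130:280,290:460];np.savez("s6",P=P)
cv2.imwrite("pics/side6.png",cv2.resize(c,None,fx=4,fy=4)[:,:,::-1])
E
```

```text
t: 22.5
tool_pos: [0.4285, -0.2963, 0.161]
orientation: [-3.131, 0.204, 0.011]
force: [0.5, 1.2, -0.6]
opening: 0.0124
t 22.5 tcp [ 0.4285 -0.2963  0.161 ] z [-0.007  0.004 -1.   ] F [ 0.5  1.2 -0.6] open 0.0124
turn [-0.003  0.007 -0.008] shift now [ 6.4 -1.6 85.9] after turn [ 5.8 -1.8 86. ]
```

View pics/side6.png

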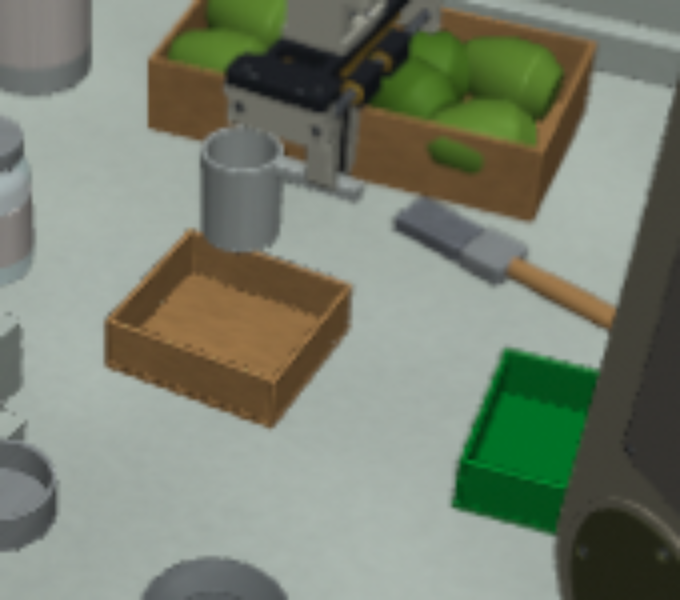

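The measure hangs level (crop 240,190) above the brown tray. Lower it.

```bash
python3 -m pendant '[{"translation":[0,0,0],"twist":[-0.003,0.007,-0.008],"grip":-1},{"translation":[5,-2,5],"twist":[0,0,0],"grip":-1},{"translation":[0,0,12],"twist":[0,0,0],"grip":-1},{"translation":[0,0,15],"twist":[0,0,0],"grip":-1},{"translation":[0,0,15],"twist":[0,0,0],"grip":-1},{"translation":[0,0,15],"twist":[0,0,0],"grip":-1},{"translation":[0,0,12],"twist":[0,0,0],"grip":-1},{"translation":[0,0,8],"twist":[0,0,0],"grip":-1},{"translation":[0,0,3],"twist":[0,0,0],"grip":-1},{"translation":[0,0,0],"twist":[0,0,0],"grip":-1}]'
python3 - <<'E'
from h import *
go([.4345,-.2952,.0522],-97)
E
```

```text
t: 23.55
tool_pos: [0.4332, -0.2905, 0.0658]
orientation: [-3.134, 0.183, 0.004]
force: [0.1, 0.4, -0.4]
opening: 0.0123
t 23.55 tcp [ 0.4332 -0.2905  0.0658] z [-0.003  0.003 -1.   ] F [ 0.1  0.4 -0.4] open 0.0123
turn [-0.002  0.003  0.005] shift now [ 1.9  4.6 13.6] after turn [ 1.8  4.5 13.6]
```

```bash
python3 -m pendant '[{"translation":[1,2,3],"twist":[-0.002,0.003,0.005],"grip":-1},{"translation":[0,2,3],"twist":[0,0,0],"grip":-1},{"translation":[0,0,2],"twist":[0,0,0],"grip":-1},{"translation":[0,0,2],"twist":[0,0,0],"grip":-1},{"translation":[0,0,1],"twist":[0,0,0],"grip":-1},{"translation":[0,0,1],"twist":[0,0,0],"grip":-1},{"translation":[0,0,0],"twist":[0,0,0],"grip":-1},{"translation":[0,0,0],"twist":[0,0,0],"grip":-1},{"translation":[0,0,0],"twist":[0,0,0],"grip":-1},{"translation":[0,0,0],"twist":[0,0,0],"grip":-1}]'
python3 - <<'E'
from h import *
go([.4345,-.2952,.0522],-97)
i,p,d=grab("side");Q=cloud(i,d).reshape(-1,3)
m=(Q[:,2]>.06)&(Q[:,2]<.1)&(np.hypot(Q[:,0]-.502,Q[:,1]+.3035)<.031);q=Q[m]
print("rim z",np.percentile(q[:,2],[50,90,97]).round(4))
top=q[q[:,2]>np.percentile(q[:,2],97)-.006];A=np.c_[top[:,:2],np.ones(len(top))];print("rim plane slope",np.linalg.lstsq(A,top[:,2],rcond=None)[0][:2].round(3),"mid",top.mean(0).round(4))
E
```

```text
t: 24.55
tool_pos: [0.4356, -0.2965, 0.0556]
orientation: [3.133, -0.192, 0.007]
force: [-0.1, 0.8, -0.7]
opening: 0.0124
t 24.55 tcp [ 0.4356 -0.2965  0.0556] z [ 0.004 -0.003 -1.   ] F [-0.1  0.8 -0.7] open 0.0124
turn [ 0.002 -0.005 -0.   ] shift now [-1.2 -1.2  3.4] after turn [-1.2 -1.2  3.4]
rim z [0.0706 0.0786 0.0811]
rim plane slope [ 0.012 -0.   ] mid [ 0.5002 -0.2945  0.0783]
```

```bash
python3 -m pendant '[{"translation":[0,0,1],"twist":[0.002,-0.005,0],"grip":-1},{"translation":[0,0,1],"twist":[0,0,0],"grip":-1},{"translation":[0,0,1],"twist":[0,0,0],"grip":-1},{"translation":[0,0,1],"twist":[0,0,0],"grip":-1},{"translation":[0,0,0],"twist":[0,0,0],"grip":-1},{"translation":[0,0,0],"twist":[0,0,0],"grip":-1},{"translation":[0,0,0],"twist":[0,0,0],"grip":-1},{"translation":[0,0,0],"twist":[0,0,0],"grip":-1},{"translation":[0,0,0],"twist":[0,0,0],"grip":-1},{"translation":[0,0,0],"twist":[0,0,0],"grip":-1}]'
```

```text
t: 25.6
tool_pos: [0.4359, -0.2968, 0.0519]
orientation: [3.135, -0.192, -0.0]
force: [-0.6, 0.1, 1.0]
opening: 0.0126
```

Contact at the predicted height, with the force turning upward. Release slowly, then back straight up.

```bash
python3 -m pendant '[{"translation":[0,0,0.5],"twist":[0,0,0],"grip":-1},{"translation":[0,0,0],"twist":[0,0,0],"grip":-1},{"translation":[0,0,0],"twist":[0,0,0],"grip":-0.68},{"translation":[0,0,0],"twist":[0,0,0],"grip":-0.6},{"translation":[0,0,0],"twist":[0,0,0],"grip":-0.5},{"translation":[0,0,0],"twist":[0,0,0],"grip":-0.4},{"translation":[0,0,0],"twist":[0,0,0],"grip":-0.2},{"translation":[0,0,0],"twist":[0,0,0],"grip":-0.1},{"translation":[0,0,0],"twist":[0,0,0],"grip":-0.1},{"translation":[0,0,0],"twist":[0,0,0],"grip":-0.1}]' 5
python3 -m pendant '[{"translation":[0,0,-5],"twist":[0,0,0],"grip":-0.1},{"translation":[0,0,-10],"twist":[0,0,0],"grip":-0.1},{"translation":[0,0,-15],"twist":[0,0,0],"grip":-0.1},{"translation":[0,0,-25],"twist":[0,0,0],"grip":-0.1},{"translation":[0,0,-30],"twist":[0,0,0],"grip":0},{"translation":[0,0,-30],"twist":[0,0,0],"grip":0},{"translation":[0,0,-30],"twist":[0,0,0],"grip":0},{"translation":[-20,0,-10],"twist":[0,0,0],"grip":0},{"translation":[-20,0,0],"twist":[0,0,0],"grip":0},{"translation":[0,0,0],"twist":[0,0,0],"grip":0}]'
python3 - <<'E'
from h import *
a,p,d=grab("side");P=cloud(a,d);b,q,e=grab("scene");Pc=cloud(b,e);w,r,f=grab("wrist");Pw=cloud(w,f)
def rim(Q,c,lo,hi,rad):
    Q=Q.reshape(-1,3);m=(Q[:,2]>lo)&(Q[:,2]<hi)&(np.hypot(Q[:,0]-c[0],Q[:,1]-c[1])<rad);q=Q[m]
    if len(q)<15: return len(q)
    A=np.c_[2*q[:,:2],np.ones(len(q))];s=np.linalg.lstsq(A,(q[:,:2]**2).sum(1),rcond=None)[0]
    B=np.c_[q[:,:2],np.ones(len(q))];g=np.linalg.lstsq(B,q[:,2],rcond=None)[0]
    return len(q),"centre",s[:2].round(4),"rad",np.sqrt(s[2]+s[:2]@s[:2]).round(4),"z",np.median(q[:,2]).round(4),"slope",g[:2].round(3)
for n,X in(("side",P),("scene",Pc),("wrist",Pw)):
    print(n,"measure",rim(X,(.502,-.3035),.069,.081,.036)); print(n,"dipper",rim(X,(.481,.276),.061,.073,.043))
    g=X.reshape(-1,3);m=(np.hypot(g[:,0]-.61,g[:,1]+.058)<.02)&(g[:,2]>.272);print("skimmer grip",m.sum(),np.median(g[m],0).round(4) if m.any() else "")
cv2.imwrite("pics/fin.png",np.hstack([p[120:420,160:460],q[130:430,180:480]])[:,:,::-1])
E
```

```text
t: 26.6
tool_pos: [0.4359, -0.2967, 0.051]
orientation: [3.135, -0.192, -0.0]
force: [0.5, 0.2, -0.1]
opening: 0.0418
t: 27.6
tool_pos: [0.3958, -0.2919, 0.2206]
orientation: [3.132, -0.191, 0.006]
force: [0.4, -0.3, -0.1]
opening: 0.0465
side measure (125, 'centre', array([ 0.5022, -0.3039]), 'rad', np.float64(0.0278), 'z', np.float64(0.0738), 'slope', array([-0.018,  0.007]))
side dipper (272, 'centre', array([0.4817, 0.2791]), 'rad', np.float64(0.0377), 'z', np.float64(0.0665), 'slope', array([ 0.006, -0.009]))
skimmer grip 52 [ 0.609  -0.0573  0.2804]
scene measure (73, 'centre', array([ 0.5038, -0.302 ]), 'rad', np.float64(0.0274), 'z', np.float64(0.0733), 'slope', array([0.007, 0.042]))
scene dipper (71, 'centre', array([0.4829, 0.2796]), 'rad', np.float64(0.0375), 'z', np.float64(0.0659), 'slope', array([ 0.007, -0.003]))
skimmer grip 31 [ 0.6128 -0.0575  0.2805]
wrist measure (1290, 'centre', array([ 0.5013, -0.3047]), 'rad', np.float64(0.0277), 'z', np.float64(0.075), 'slope', array([-0.015,  0.001]))
wrist dipper 0
skimmer grip 0
```

View pics/fin.png

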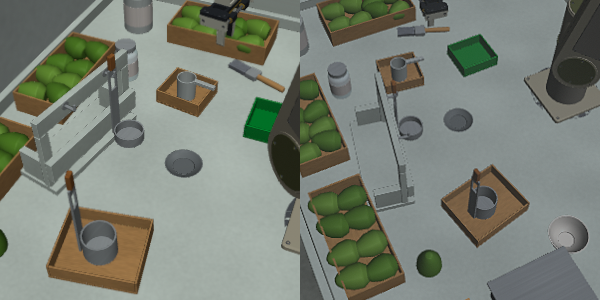

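Both stand upright and free in their trays: dipper (left 98,245) and measure (left 187,85). Rim heights (0.066 and 0.075) match the tray floors, both are within 6 mm of their tray centres, and the shallow dipper still hangs.

```bash
python3 -c "
from plant import robot
print(robot.close_job())"
```

```text
the job is handed in; nothing more can be done
None
```

The job is done and handed in at about 28 s. I lifted the deep dipper off its peg with the measure still nested, stood it in the larger tray and let go. Then I pinched the measure by its tab, lifted it out and stood it in the smaller brown tray.

**Last checks**
- **Dipper:** its rim is at z ≈ 0.066 m, level within 0.01 rad, and about 6 mm from the tray centre.
- **Measure:** its rim is at z ≈ 0.075 m and about 2 mm from the tray centre. The wrist and side views show it tilted under 0.02 rad. The scene view gave 0.04 from only 73 points, still inside the 0.1 limit.
- **Shallow dipper:** it still hangs, with its grip within about 3 mm of where it started.
- **Bystanders:** those in view look unmoved in the last picture. I did not measure their positions.
- **Robot:** the gripper is clear of everything.

**One oddity:** with the measure held, the finger opening fell from 13.7 to about 12 mm as I raised the grip force. The pictures showed the measure held level, so I took it for pad compression.

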